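# Spot-check the breakfast cheese under the probe stand

## Task

Check the cheese for the buffet: push the probe stand's red slide selector level with the green marker, then slide the cheese board along the counter until the white dot on the cheese is right below the probe's foot, and let go of it. Press the yellow knob down until the foot rests on the white dot, keep it there for about half a second and let it spring back up; then slide the board onto the middle of the blue mat. Keep the board flat on the counter all the time, and leave the other breakfast things where they are.

Things in the scene. Friction and masses are not known exactly. Their poses are not given: they have to be found in the camera images.
- stand: Probe stand, fixed: foot plate, aluminium column (both at x = 50 to 150 mm, |y| < 50 mm) and a white arm (z = 130 to 160 mm) holding the probe. Origin: on the counter exactly below the probe's foot; x points to the column, y to the white selector box (x = 45 to 111 mm, y = 53 to 203 mm, 50 mm high), z up. Below z = 120 mm only the probe is at x < 45 mm.
- foot (a point): Centre of the underside of the probe's metal foot (8 mm across), pointing straight down, 80 mm above the counter when the probe is up.
- knob (a point): Centre of the flat top of the probe's yellow round knob (40 mm across), 225 mm above the counter when up; the highest point of the stand. Push it straight down.
- probe (a joint): How far the probe is pushed down, m: 0 up, 0.030 bottom stop; a spring (2 N at the top, about 6 N at 21 mm) lifts it again. The foot meets the cheese at 0.021.
- selector (a joint): Slide selector on top of the selector box, m: 0 at the end nearest the column, grows along the stand's +y, 0.075 at the other end. Stays where it is left; 1.5 N moves it.
- selector_top (a point): Centre of the top of the selector's red grip, 104 mm above the counter; the grip is 28 mm along the stand's x, 20 mm along y, 40 mm tall, above a metal track. Grip it across x: the column is close on its -y side.
- marker: Small green marker strip (16 x 5 x 6 mm) on top of the selector box, on the robot's side of the track. Origin: centre of its underside; axes parallel to the stand's. The selector is set when the middle of its grip is level with it along the stand's y.
- board: Loose beech cheese board lying flat: plate 140 (x) x 120 (y) x 14 mm, a 45 mm wide tongue at its -x end (to x = -145 mm), and a round red cheese fixed on it (84 mm across, 45 mm high, centre at x = 16 mm). About 0.4 kg. Origin: centre of the plate's underside; x points from the handle to the cheese.
- grip (a point): Middle of the board's dark upright handle on the tongue, 36 mm above the counter, 110 mm from the board's origin along its -x; the handle is a flat fin 44 mm long (board x), 18 mm thick (board y), from 14 to 54 mm above the counter.
- dot (a point): Centre of the white dot (20 mm across) on top of the cheese, 59 mm above the counter, at x = 40 mm, y = -12 mm in the board's frame.
- mat: Thin flat blue mat with two yellow stripes, 220 (x) x 200 (y) mm, 1 mm, no obstacle to sliding. Origin: its centre.
- jam: Bystander, leave alone: jam jar, 60 mm wide, 80 mm tall. Origin: centre of its underside.
- salt: Bystander, leave alone: white salt shaker, 38 mm wide, 75 mm tall. Origin: centre of its underside.
- mug: Bystander, leave alone: white mug, 80 mm wide, 85 mm tall. Origin: centre of its underside.
- bowl: Bystander, leave alone: blue bowl, 130 mm wide, 55 mm tall. Origin: centre of its underside.
- butter: Bystander, leave alone: butter on a white dish, 130 x 85 x 36 mm. Origin: centre of its underside.
- egg_cup: Bystander, leave alone: egg in a white egg cup, 48 mm wide, 64 mm tall. Origin: centre of its underside.
- spoon: Bystander, leave alone: steel spoon lying flat, 170 mm long. Origin: centre of its underside.
- roll: Bystander, leave alone: bread roll, 110 x 60 x 42 mm. Origin: centre of its underside.

How it is judged:
By the outcome, as a careful person would: the job done as asked, in the order asked, and still so for the second after the job is handed in, with the robot touching nothing.
It also fails if it takes over 72 s, if anything falls off the work surface, if the arm or the gripper's body presses on something with over 40 N, if the wrist force passes 120 N, or if a joint passes its speed limit or range.

## Robot

A 6-joint arm with a two-finger parallel gripper is mounted at the origin on the work surface. World frame = base frame: x ahead of the robot, y to its left, z up, the work surface at z = 0. Lengths are in m, angles in rad, forces in N, time in s.
With the tool pointing down it reaches from about 0.225 to 0.725 m from the base axis. Payload 3.1 kg.
Tool frame: the origin (TCP) lies at the very end of the fingers, on their centre line; the grasp point (between the pads) lies 19 mm behind it; z points along the fingers, y is the line along which they close (so a half turn about z gives the same grasp; the last joint's range is limited). The gripper opens to 85 mm and grips with 20 to 120 N. Pads are 22 mm wide; open, the fingers measure 114 mm over their backs; the gripper's body (76 mm by 85 mm) begins 54 mm behind the grasp point. The pads swing forward as they close: fully open they stand 13 mm farther back than shut.
Start: joints at [0.979, 0.048, 0.099, 1.622, 0, 1.443], TCP at [0.235, 0.47, 0.231] pointing down, gripper open.
Joint ranges: [-2.91, 2.91], [-0.99, 1.94], [-1.21, 1.42], [-2.12, 2.29], [-1.49, 1.47], [-3.14, 3.14]. Speed limits (rad/s): [2.79, 2.79, 3.14, 3.14, 3.14, 3.14].

## Interface

Orientations are given as a unit quaternion [w, x, y, z].
In Python, from workcell import env, claw, read_camera, order, cut_out, landmark_of, readout gives the robot as it stands. Calls block until the motion is done:
- env.move_pose(position, orientation): joint-space move of the TCP to a pose.
- env.servo_line(position, frame=None, max_speed=0.15, guard=None): straight line of the TCP; frame=None keeps the orientation; max_speed is the mean speed in m/s. With guard (N) it stops when the force on the tool has changed by that much, and returns True; else False.
- env.move_joints(angles): joint-space move.
- claw.ungrasp() and claw.close(f_grip=None): open the fingers fully, or close them until they stop; f_grip is the grip in N (None keeps the last).
- env.wait(seconds).
- env.ik(position, orientation): joint angles nearest the present ones, or None.
- read_camera(name): name is "scene" or "side" or "wrist"; returns a dict with "img" (384x512x3 uint8, red, green, blue), "K" (3x3 intrinsics, pixels), "k1" (the pictures are not rectified: a ray, as slopes to the right and down, at radius r is drawn at 1 + k1 r^2 times it, then the intrinsics apply), "T" (4x4, takes a point from camera to world coordinates); the wrist camera has in their place "mount" (4x4, takes a point from camera to tool coordinates, whose origin is the TCP and whose axes are the flange's). Camera axes: x right, y down, z forward; pixel columns grow to the right and rows downward; lengths in m; the calibration is good to about 2 mm. A picture is of the moment at which its call begins: read the wrist's pose just before it. There is no depth.
A pose or a line that the arm cannot do raises env.PlanningError and nothing moves.
- order.sign_off(): hands the job in; it is judged then, once.
Trained networks look in a picture, given as the dict that the camera call returned (one of the last four; its "shot" number tells which), for a name from the list of things; names that differ only in an ending like _2 or _b are one class to them, and where a whole thing is asked for, a point or a joint stands for the part that bears it (a point fixed in the world has none). Each returns a list of dicts, best first, with "p" (0 to 1); they miss things now and then, are a little off and sometimes report something else, mostly with a low value. They report only what shows in the picture. A call takes as long as a camera call.
- cut_out(picture, target): "pixels" (384x512 bool, what is visible of it).
- landmark_of(picture, target): "xyz" ([x, y, z] in m, in world coordinates, good to about 4 mm: a listed point, or the origin of a listed thing).
Readings, each from a call of its own:
- readout.current_time_s(): time.
- readout.current_joints(): joint angles.
- readout.current_dq(): joint speeds.
- readout.current_joint_torque(): joint torques, N m.
- readout.current_tool_pos(): TCP position.
- readout.current_eef_rot(): TCP orientation.
- readout.current_wrist_force(): force on the tool from outside, world axes, zero at the start.
- readout.current_ft_torque(): the same for the moment, N m.
- readout.current_width(): finger opening in m.
- readout.current_grasp_force(): force on a finger pad.
Only numpy, scipy, OpenCV 4.12 (cv2) and the standard library are available. Lean on these libraries where they do the work, as an engineer would, in place of code of your own. Each camera call takes 0.05 s, during which the arm holds its last target. There are 200 camera calls.

## Working session

There is one attempt and no reset: what is moved stays moved. The work goes in short steps, each a Python script; the robot and the scene stay as the last script left them, time stands still between calls to the robot, and variables do not carry over. Pictures are saved under pics/ and viewed, at most 11 in all, crops included, and the job is handed in when it is done.

```bash
mkdir -p pics; ls
cat > m.py <<'E'
from workcell import env, claw, read_camera, order, cut_out, landmark_of, readout
import numpy as np, cv2
np.set_printoptions(precision=4,suppress=True)
E
python3 - <<'E'
from m import *
for n in ("scene","side"):
    p=read_camera(n); cv2.imwrite(f"pics/{n}0.png",p["img"][:,:,::-1])
    print(n,p["K"].tolist(),p["k1"],p["T"].round(4).tolist())
    for t in "stand foot knob selector_top marker board grip dot mat jam salt mug bowl butter egg_cup spoon roll".split():
        r=landmark_of(p,t); print(t,[(np.round(x["xyz"],4).tolist(),round(x["p"],2)) for x in r[:2]])
print(readout.current_eef_rot(),readout.current_time_s())
E
```

```text
pics
scene [[348.54981856294165, 0.0, 257.55015070436167], [0.0, 348.54981856294165, 193.73980398932144], [0.0, 0.0, 1.0]] -0.008949713213118885 [[-0.1316, 0.7688, -0.6258, 1.1366], [0.9911, 0.1134, -0.0692, 0.0321], [0.0178, -0.6293, -0.7769, 0.9467], [0.0, 0.0, 0.0, 1.0]]
stand [([0.5846, -0.0167, -0.0031], 0.67)]
foot [([0.5861, -0.0139, 0.2278], 0.29)]
knob [([0.582, -0.0145, 0.2311], 0.58)]
selector_top [([0.6707, 0.0778, 0.1043], 0.66)]
marker []
board [([0.5198, 0.2454, -0.004], 0.56), ([0.7076, -0.2916, 0.0005], 0.53)]
grip [([0.4067, 0.2561, 0.0402], 0.57)]
dot [([0.5548, 0.2318, 0.0622], 0.82)]
mat [([0.5076, -0.2563, 0.0007], 0.63), ([0.5804, -0.0153, 0.2289], 0.37)]
jam [([0.2532, -0.344, 0.0036], 0.73), ([0.6865, -0.1805, -0.0011], 0.68)]
salt [([0.7044, -0.2925, -0.002], 0.7), ([0.2974, 0.3857, -0.0031], 0.63)]
mug [([0.7208, 0.3513, -0.003], 0.89)]
bowl [([0.7106, -0.3943, -0.0017], 0.57)]
butter [([0.2524, -0.3461, 0.0023], 0.74), ([0.7188, 0.3492, 0.0018], 0.27)]
egg_cup [([0.2969, 0.3834, -0.0049], 0.61)]
spoon [([0.4918, 0.4568, 0.0022], 0.79)]
roll []
side [[399.5
[... 466 characters left out ...]
.5831, -0.0141, 0.2261], 0.44)]
marker []
board [([0.5201, 0.25, 0.0019], 0.86), ([0.5801, -0.0158, -0.002], 0.54)]
grip [([0.4106, 0.2628, 0.0307], 0.82)]
dot [([0.5545, 0.2326, 0.0559], 0.73)]
mat [([0.506, -0.2579, 0.0047], 0.94), ([0.5058, -0.4885, -0.0003], 0.18)]
jam [([0.6945, -0.1885, 0.0006], 0.78), ([0.409, 0.2591, 0.032], 0.22)]
salt [([0.7052, -0.295, -0.0021], 0.77)]
mug [([0.7187, 0.3531, -0.0017], 0.7)]
bowl [([0.7075, -0.3899, 0.0021], 0.69)]
butter [([0.2592, -0.3507, 0.001], 0.64)]
egg_cup [([0.2964, 0.391, 0.0004], 0.53)]
spoon [([0.4906, 0.4588, 0.0029], 0.56)]
roll [([0.5042, -0.4884, 0.0009], 0.65), ([0.3011, 0.3848, -0.004], 0.61)]
[-0.      0.2298  0.9732 -0.    ] 1.8
```

View pics/scene0.png

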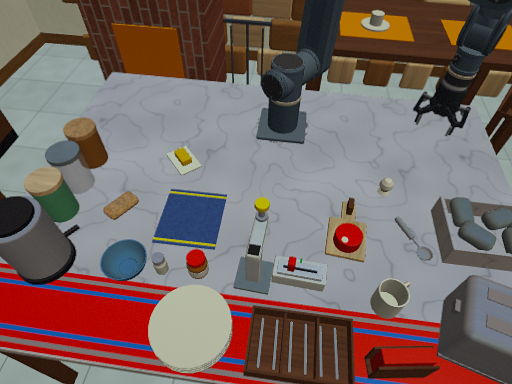

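View pics/side0.png

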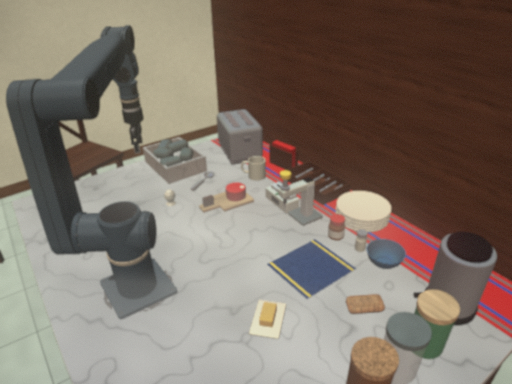

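Scene: stand with knob at (262,203), red selector at (291,263), board and dot at (347,235), mat at (190,218). The scene layout matches the network output. Now a close wrist view of the selector and marker.

```bash
cat >> m.py <<'E'
def down(a):  # tool pointing down, tool y along world yaw a (mod pi)
    best=None
    for k in (0,1):
        t=(a+k*np.pi+np.pi/2)/2; q=np.array([0,np.cos(t),np.sin(t),0])
        yield q
def quat(p,a):
    c=[(abs(j[5]),tuple(q)) for q in down(a) if (j:=env.ik(p,q)) is not None]
    return np.array(min(c)[1])
from scipy.spatial.transform import Rotation as R
def pose():
    q=np.array(readout.current_eef_rot()); T=np.eye(4); T[:3,:3]=R.from_quat(q[[1,2,3,0]]).as_matrix(); T[:3,3]=readout.current_tool_pos(); return T
def shot(name="wrist",save=None):
    if name=="wrist":
        T=pose(); p=read_camera(name); p["Tw"]=T@p["mount"]
    else: p=read_camera(name); p["Tw"]=p["T"]
    if save: cv2.imwrite(f"pics/{save}.png",p["img"][:,:,::-1])
    return p
def toplane(p,uv,z):
    uv=np.atleast_2d(np.array(uv,float))
    n=cv2.undistortPoints(uv.reshape(-1,1,2),p["K"],np.array([p["k1"],0,0,0.]))[:,0]
    d=np.c_[n,np.ones(len(n))]@p["Tw"][:3,:3].T; o=p["Tw"][:3,3]
    return (o+d*((z-o[2])/d[:,2])[:,None])[:,:2]
E
python3 - <<'E'
from m import *
P=[0.58,0.10,0.33]
q=quat(P,0.0); print(q,env.ik(P,q)); env.move_pose(P,q)
p=shot(save="w1"); print(p["mount"].round(3).tolist(),p["K"][0,0],p["k1"])
for t in "stand foot knob selector_top marker board dot grip".split():
    r=landmark_of(p,t); print(t,[(np.round(x["xyz"],4).tolist(),round(x["p"],2)) for x in r[:2]])
print(readout.current_tool_pos(),readout.current_time_s())
E
```

```text
[ 0.     -0.7071  0.7071  0.    ] [ 0.0568  0.279   0.5603  1.8521  0.     -1.514 ]
[[-0.0, -0.962, -0.273, 0.07], [1.0, -0.0, 0.0, -0.001], [-0.0, -0.273, 0.962, -0.142], [0.0, 0.0, 0.0, 1.0]] 306.1043918047133 0.0005691218243859257
stand [([0.5818, -0.0149, -0.0028], 0.93)]
foot []
knob []
selector_top [([0.6732, 0.0767, 0.1065], 0.74)]
marker [([0.639, 0.1082, 0.054], 0.43)]
board [([0.5203, 0.247, 0.0037], 0.8)]
dot [([0.5588, 0.2333, 0.0579], 0.91), ([0.6414, 0.1063, 0.0502], 0.59)]
grip [([0.4088, 0.2577, 0.0377], 0.94)]
[0.58   0.1001 0.33  ] 4.75
```

View pics/w1.png

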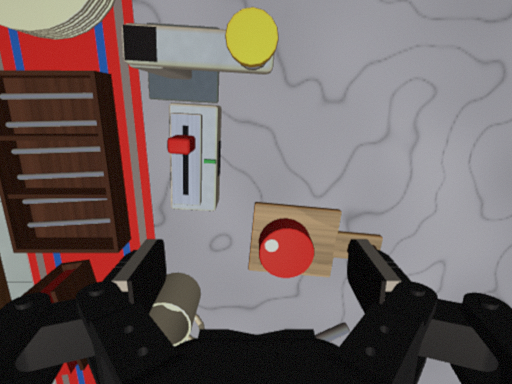

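The wrist view shows the box at (168–220, 103–210), red grip at (181,144), green marker at (210,161) and black slot (185,126)–(185,195). I'll measure these in pixels.

Run:
```python
from m import *
p=shot()
im=p["img"].astype(int); r,g,b=im[...,0],im[...,1],im[...,2]
def cen(m,box):
    x0,x1,y0,y1=box; w=np.zeros_like(m); w[y0:y1,x0:x1]=m[y0:y1,x0:x1]; v,u=np.nonzero(w); return u,v
u,v=cen((g>r+40)&(g>b+30),(195,225,150,175)); print("marker",len(u),u.mean(),v.mean(),toplane(p,[u.mean(),v.mean()],.056))
u,v=cen((r<70)&(g<70)&(b<70),(178,194,115,205))
pts=toplane(p,np.c_[u,v],.056); c=cv2.fitLine(pts.astype(np.float32),cv2.DIST_HUBER,0,.01,.01).ravel(); print("slot",len(u),c,"yaw deg",np.degrees(np.arctan2(-c[0],c[1])),pts.min(0),pts.max(0))
for name,z in (("selector_top",.08),("stand",.05),("board",.014)):
    for k in cut_out(p,name)[:1]:
        vv,uu=np.nonzero(k["pixels"]); print(name,k["p"],len(uu),uu.min(),uu.max(),vv.min(),vv.max())
# red grip
u,v=cen((r>120)&(g<60)&(b<60),(165,197,133,157)); print("red",u.min(),u.max(),v.min(),v.max())
# column-side rows brightness to find box ends along slot col
m=((r>170)&(g>170)&(b>170)).astype(np.uint8); m[:100]=0;m[215:]=0;m[:,:160]=0;m[:,225:]=0
rc=cv2.minAreaRect(np.argwhere(m)[:,::-1].astype(np.float32)); bp=cv2.boxPoints(rc); print("box",bp,toplane(p,bp,.05))
d=cut_out(p,"board")[0]["pixels"].astype(np.uint8)
# dot
wm=(r>200)&(g>190)&(b>190); u,v=cen(wm,(262,282,238,254)); print("dot",len(u),toplane(p,[u.mean(),v.mean()],.059))
for s in ("scene","side"):
    q=shot(s)
    print(s,[ (t,[np.round(x["xyz"],4) for x in landmark_of(q,t)[:1]]) for t in ("marker","dot","grip","mat")])
print(readout.current_time_s())
```

```text
marker 42 209.61904761904762 161.35714285714286 [[0.6446 0.1072]]
slot 256 [0.0688 0.9976 0.6787 0.1111] yaw deg -3.9453194 [0.6658 0.0594] [0.6841 0.154 ]
selector_top 0.88 491 168 195 135 154
stand 0.63 14912 122 278 9 211
board 0.82 6533 248 382 203 278
red 168 189 138 154
box [[171. 106.]
 [215. 106.]
 [215. 209.]
 [171. 209.]] [[0.6937 0.0338]
 [0.6352 0.0338]
 [0.6406 0.1786]
 [0.7047 0.1786]]
dot 5 [[0.5572 0.2298]]
scene [('marker', []), ('dot', [array([0.5572, 0.232 , 0.0576])]), ('grip', [array([ 0.5838, -0.0181,  0.0004])]), ('mat', [array([ 0.5053, -0.2559, -0.0002])])]
side [('marker', []), ('dot', [array([0.5561, 0.2319, 0.0587])]), ('grip', [array([0.4097, 0.2612, 0.0322])]), ('mat', [array([ 0.5047, -0.2579,  0.0028])])]
5.5
```

```bash
cat >> m.py <<'E'
def qyaw(a): # tool y at exact yaw a
    t=(a+np.pi/2)/2; return np.array([0,np.cos(t),np.sin(t),0])
A=np.radians(-4.)  # stand yaw
ux=np.array([np.cos(A),np.sin(A)]); uy=np.array([-np.sin(A),np.cos(A)])
E
python3 - <<'E'
from m import *
S=np.array([.672,.0775])
for k in (0,np.pi):
    q=qyaw(A+k); j=env.ik([*S,.2],q); print(k,j)
    if j is not None and j[5]>0: Q=q
env.move_pose([*S,.2],Q)
p=shot(save="w2")
print([(t,[np.round(x["xyz"],4) for x in landmark_of(p,t)[:1]]) for t in ("selector_top","marker","stand")])
env.servo_line([*S,.076],max_speed=.08,guard=8) and print("GUARD",readout.current_tool_pos(),readout.current_wrist_force())
claw.close(f_grip=20)
print(readout.current_width(),readout.current_grasp_force(),readout.current_wrist_force(),readout.current_tool_pos(),readout.current_time_s())
E
```

```text
0 [0.0158 0.4587 0.5266 1.6387 0.     1.6564]
3.141592653589793 [ 0.0158  0.4587  0.5266  1.6387  0.     -1.4852]
[('selector_top', [array([0.6756, 0.0788, 0.1054])]), ('marker', [array([0.6401, 0.1044, 0.0508])]), ('stand', [])]
0.027626821485781685 28.09912383556366 [ 5.576  -0.2158 -1.0225] [0.6739 0.0774 0.0766] 10.6333
```

View pics/w2.png

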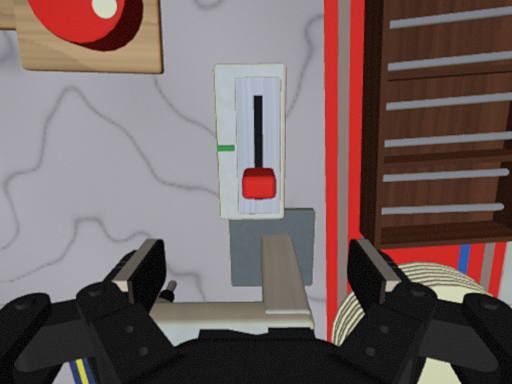

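Run:
```python
from m import *
im=cv2.imread("pics/w2.png")[:,:,::-1].astype(int); r,g,b=im[...,0],im[...,1],im[...,2]
p=read_camera("wrist"); q=qyaw(A); T=np.eye(4); T[:3,:3]=R.from_quat(q[[1,2,3,0]]).as_matrix(); T[:3,3]=[.672,.0775,.2]; p["Tw"]=T@p["mount"]
v,u=np.nonzero((g>r+40)&(g>b+30)&(np.arange(512)>200)[None]&(np.arange(512)<250)[None]); print(len(u),u.min(),u.max(),v.min(),v.max())
M=toplane(p,[u.mean(),v.mean()],.056)[0]; print("marker",M)
print(im[160:206:2,259].tolist())
m=(r>110)&(g<70)&(b<70); cols=np.arange(248,270)
lo=np.array([np.nonzero(m[:,c]&(np.arange(384)<230)&(np.arange(384)>150))[0].max() for c in cols])+.5
E=toplane(p,np.c_[cols,lo],.104); c=E.mean(0); C=c+uy*.010; print("edge",lo,C,"dy",(M-C)@uy)
# box side edges for yaw
gray=im.sum(2)
for row in (80,200):
    print(row,im[row,205:225,0].tolist(), im[row,276:296,0].tolist())
```

```text
85 217 233 146 150
marker [0.6454 0.1078]
[[25, 28, 30], [28, 32, 32], [26, 27, 30], [26, 24, 29], [106, 17, 18], [106, 20, 20], [109, 24, 22], [110, 24, 20], [150, 27, 27], [196, 42, 38], [202, 49, 43], [206, 47, 43], [205, 46, 42], [203, 44, 39], [205, 42, 39], [204, 43, 38], [202, 38, 34], [205, 44, 38], [194, 40, 35], [117, 25, 28], [153, 165, 178], [174, 182, 196], [173, 180, 192]]
edge [197.5 197.5 197.5 197.5 197.5 197.5 198.5 198.5 198.5 198.5 198.5 198.5
 198.5 198.5 198.5 198.5 197.5 197.5 197.5 197.5 197.5 197.5] [0.6747 0.0817] dy 0.023967247435840396
80 [170, 167, 169, 167, 168, 169, 166, 167, 155, 146, 185, 180, 181, 181, 184, 179, 179, 181, 178, 177] [171, 169, 169, 171, 162, 154, 185, 178, 178, 159, 130, 163, 164, 162, 160, 161, 165, 160, 159, 160]
200 [165, 166, 163, 164, 167, 162, 165, 162, 164, 164, 164, 163, 162, 163, 162, 168, 180, 182, 179, 179] [171, 170, 176, 178, 168, 182, 182, 162, 136, 161, 162, 161, 161, 159, 160, 157, 158, 158, 161, 162]
```

Run:
```python
from m import *
t=readout.current_tool_pos(); d=uy*.024
env.servo_line([t[0]+d[0],t[1]+d[1],t[2]],max_speed=.04)
print(readout.current_tool_pos(),readout.current_wrist_force())
claw.ungrasp(); t=readout.current_tool_pos()
env.servo_line([t[0],t[1],.2],max_speed=.15)
p=shot(save="w3")
im=p["img"].astype(int); r,g,b=im[...,0],im[...,1],im[...,2]
v,u=np.nonzero((g>r+40)&(g>b+30)&(np.arange(512)>180)[None]&(np.arange(512)<260)[None]); print(len(u),u.min(),u.max(),v.min(),v.max())
M=toplane(p,[u.mean(),v.mean()],.056)[0]
m=(r>150)&(g<70)&(b<70)&(np.arange(384)>120)[:,None]&(np.arange(384)<250)[:,None]&(np.arange(512)>225)[None]&(np.arange(512)<300)[None]
v,u=np.nonzero(m); print(u.min(),u.max(),v.min(),v.max())
C=toplane(p,[(u.min()+u.max())/2,(v.min()+v.max())/2],.104)[0]; print(M,C,(M-C)@uy, readout.current_time_s())
print([(t,[np.round(x["xyz"],4) for x in landmark_of(p,t)[:1]]) for t in ("selector_top","marker")])
```

```text
[0.6754 0.1023 0.0766] [3.297  1.3966 0.2128]
82 216 232 171 176
241 272 175 196
[0.6453 0.1079] [0.6759 0.1063] -0.0005269126120933366 13.0583
[('selector_top', [array([0.6745, 0.1078, 0.1091])]), ('marker', [array([0.6397, 0.1067, 0.0531])])]
```

View pics/w3.png

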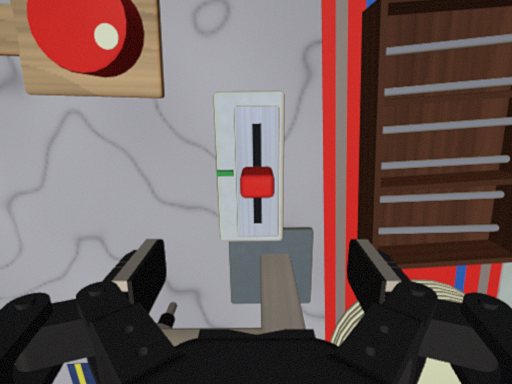

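Selector at (257,182) is level with the marker at (224,173) once heights are accounted for (0.5 mm off). Now the board handle.

Run:
```python
from m import *
B=np.radians(-6.5); Q=qyaw(np.pi/2+B); G=np.array([.409,.260])
t=readout.current_tool_pos(); env.servo_line([.55,.2,.24],max_speed=.3)
env.move_pose([*G,.16],Q); print(readout.current_joints())
p=shot(save="w4")
L={t:[np.round(x["xyz"],4) for x in landmark_of(p,t)[:1]] for t in ("grip","board","dot")}; print(L)
im=p["img"].astype(int); r,g,b=im[...,0],im[...,1],im[...,2]
k=cut_out(p,"dot")[0]["pixels"]&(im.min(2)>170); v,u=np.nonzero(k); 
d=toplane(p,[u.mean(),v.mean()],.059)[0]; print(len(u),d)
k=cut_out(p,"grip"); print(len(k))
print(readout.current_time_s())
```

```text
[ 0.4261 -0.06   -0.1502  1.4806 -0.0003  0.5419]
{'grip': [array([0.4086, 0.2594, 0.0379])], 'board': [array([0.5183, 0.2472, 0.0046])], 'dot': [array([0.5606, 0.2337, 0.0573])]}Traceback (most recent call last):
  File "<stdin>", line 8, in <module>
IndexError: list index out of range
```

View pics/w4.png

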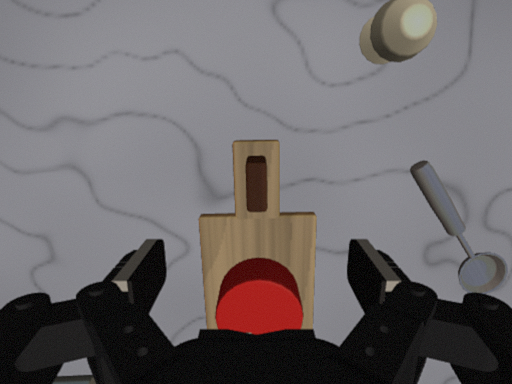

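Handle at (256,183) is centred between the fingers and aligned; the egg cup and spoon are clear. Grasp and slide.

Run:
```python
from m import *
G=np.array([.409,.2597])
print(env.servo_line([*G,.022],max_speed=.1,guard=8),readout.current_tool_pos())
claw.close(f_grip=40)
print(readout.current_width(),readout.current_grasp_force(),readout.current_wrist_force(),readout.current_tool_pos())
D=[]
for s in ("scene","side"):
    q=shot(s); D+=[x["xyz"] for x in landmark_of(q,"dot")[:1]]
print(np.array(D))
t=np.array(readout.current_tool_pos()); d=np.array([.582,-.0152])-np.array([.5568,.2318])
print(env.servo_line([t[0]+d[0],t[1]+d[1],t[2]],max_speed=.08,guard=25),readout.current_tool_pos(),readout.current_wrist_force(),readout.current_time_s())
for s in ("scene","side"):
    q=shot(s,save=s+"5"); print(s,{t:[(np.round(x["xyz"],4),round(x["p"],2)) for x in landmark_of(q,t)[:2]] for t in ("dot","foot","knob","stand","board","grip")})
a=cv2.imread("pics/scene5.png")[170:300,200:400]; b=cv2.imread("pics/side5.png")[140:270,190:390]
cv2.imwrite("pics/c5.png",np.vstack([cv2.resize(a,None,fx=2.2,fy=2.2,interpolation=3),cv2.resize(b,None,fx=2.2,fy=2.2,interpolation=3)]))
```

```text
False [0.4097 0.26   0.0229]
0.017226336362811137 39.41985547542572 [0.1091 0.906  1.4441] [0.4092 0.2598 0.0222]
[[0.5562 0.232  0.0621]
 [0.5557 0.2266 0.0556]]
False [0.4343 0.0129 0.0222] [0.3148 2.9565 4.2039] 20.925
scene {'dot': [(array([ 0.5822, -0.0135,  0.0598]), 0.71)], 'foot': [], 'knob': [(array([ 0.5816, -0.0138,  0.2312]), 0.5)], 'stand': [(array([ 0.5836, -0.0209, -0.0011]), 0.83)], 'board': [(array([ 0.5444, -0.0039, -0.0036]), 0.76)], 'grip': [(array([0.4334, 0.0111, 0.0377]), 0.89)]}
side {'dot': [(array([ 0.58  , -0.0195,  0.0559]), 0.62)], 'foot': [(array([ 0.5814, -0.0144,  0.0787]), 0.58)], 'knob': [(array([0.4338, 0.0139, 0.034 ]), 0.71), (array([ 0.5835, -0.0166,  0.2264]), 0.62)], 'stand': [(array([ 0.5822, -0.0142, -0.0003]), 0.75)], 'board': [(array([ 0.5427, -0.001 ,  0.0041]), 0.62)], 'grip': [(array([0.4371, 0.0149, 0.0363]), 0.55), (array([0.5459, 0.0003, 0.0025]), 0.51)]}
```

View pics/c5.png

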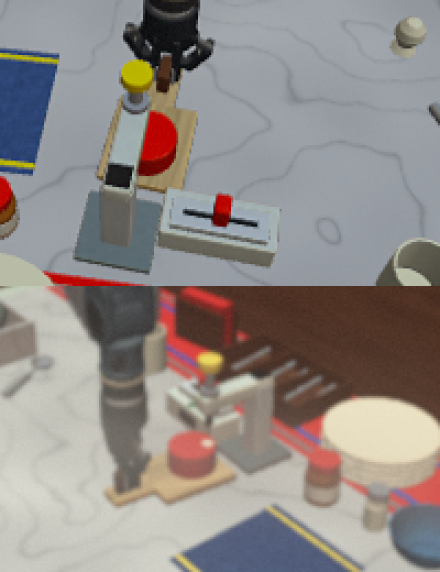

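Side and scene views agree to a few mm that the dot (crop 207,443) is near the probe. Release and check from near with a tilted wrist view.

Run:
```python
from m import *
claw.ungrasp(); t=readout.current_tool_pos()
env.servo_line([t[0],t[1],.12],max_speed=.15)
F=np.array([.582,-.0152,.07]); p=read_camera("wrist"); Mn=p["mount"]
best=None
for c in ([.33,-.015,.24],[.33,-.06,.26],[.32,-.1,.28],[.32,.05,.28],[.34,-.015,.30],[.30,-.015,.26],[.30,-.1,.30]):
    c=np.array(c); f=F+[0,0,.03]-c; f/=np.linalg.norm(f); rt=np.cross(f,[0,0,1]); rt/=np.linalg.norm(rt)
    W=np.eye(4); W[:3,:3]=np.c_[rt,np.cross(f,rt),f]; W[:3,3]=c
    T=W@np.linalg.inv(Mn); q=R.from_matrix(T[:3,:3]).as_quat()[[3,0,1,2]]
    j=env.ik(T[:3,3],q); print(c,T[:3,3],j)
    if j is not None and best is None: best=(T[:3,3],q)
if best:
    env.move_pose(*best); p=shot(save="w6")
    print({t:[(np.round(x["xyz"],4),round(x["p"],2)) for x in landmark_of(p,t)[:2]] for t in ("dot","foot","knob","stand")})
    cv2.imwrite("pics/c6.png",cv2.resize(p["img"][:,:,::-1],(800,600),interpolation=2)); np.save("Tw6.npy",p["Tw"])
print(readout.current_time_s())
```

```text
[ 0.33  -0.015  0.24 ] [ 0.4525 -0.0157  0.1408] None
[ 0.33 -0.06  0.26] [ 0.4455 -0.0401  0.1546] None
[ 0.32 -0.1   0.28] [ 0.4297 -0.0652  0.1723] None
[0.32 0.05 0.28] [0.4306 0.0218 0.1712] None
[ 0.34  -0.015  0.3  ] [ 0.4424 -0.0157  0.1801] None
[ 0.3   -0.015  0.26 ] [ 0.4216 -0.0157  0.1597] None
[ 0.3 -0.1  0.3] [ 0.4086 -0.068   0.1903] None
23.1417
```

```bash
cat > view.py <<'E'
from m import *
rng=np.random.default_rng(0)
p=read_camera("wrist"); Mn=p["mount"]; F=np.array([.582,-.0152,.08]); Dt=F-[0,0,.021]
C=[]
for _ in range(20000):
    P=rng.uniform([.28,-.25,.1],[.47,.2,.3])
    tilt=rng.uniform(0,.8); az,sp=rng.uniform(-np.pi,np.pi,2)
    Rm=R.from_euler("z",az)*R.from_euler("y",tilt)*R.from_euler("z",sp)*R.from_euler("x",np.pi)
    T=np.eye(4); T[:3,:3]=Rm.as_matrix(); T[:3,3]=P; W=T@Mn
    z=T[:3,2]; pts=P-np.outer(np.linspace(0,.3,7),z)
    if pts[:,0].max()>.48: continue
    c=np.linalg.inv(W); ok=True
    for X in (F,Dt):
        x=c[:3,:3]@X+c[:3,3]
        if x[2]<.1: ok=False;break
        u=p["K"]@(x/x[2])
        if not(40<u[0]<470 and 20<u[1]<190): ok=False;break
    if not ok: continue
    v=F-W[:3,3]; d=np.linalg.norm(v); el=np.degrees(np.arcsin(-v[2]/d))
    if not 20<el<50: continue
    C.append((d+.002*abs(el-35),el,P,T))
C.sort(key=lambda x:x[0]); print(len(C))
J=np.array(readout.current_joints())
for s,el,P,T in C[:400]:
    q=R.from_matrix(T[:3,:3]).as_quat()[[3,0,1,2]]; j=env.ik(P,q)
    if j is not None and np.abs(np.array(j)-J).max()<2.4:
        print(s,el,P,j,T[:3,2],T[:3,0]); np.savez("v.npz",P=P,q=q); break
E
python3 view.py
```

```text
1391
0.21075650263557272 35.15156614674551 [ 0.4593 -0.0137  0.1204] [ 0.2468 -0.0909 -0.3902  1.3014 -0.6561  2.3369] [ 0.1261 -0.5974 -0.792 ] [ 0.5198  0.7198 -0.4602]
```

Run:
```python
from m import *
v=np.load("v.npz"); env.move_pose(v["P"],v["q"]); p=shot(save="w6"); np.save("Tw6.npy",p["Tw"])
print({t:[(np.round(x["xyz"],4),round(x["p"],2)) for x in landmark_of(p,t)[:2]] for t in ("dot","foot","knob","stand")})
cv2.imwrite("pics/c6.png",cv2.resize(p["img"][:,:,::-1],(800,600),interpolation=2))
print(readout.current_time_s())
```

```text
{'dot': [(array([ 0.5811, -0.0136,  0.0568]), 0.83)], 'foot': [(array([ 0.586 , -0.0127,  0.0818]), 0.64)], 'knob': [], 'stand': []}
25.4583
```

View pics/c6.png

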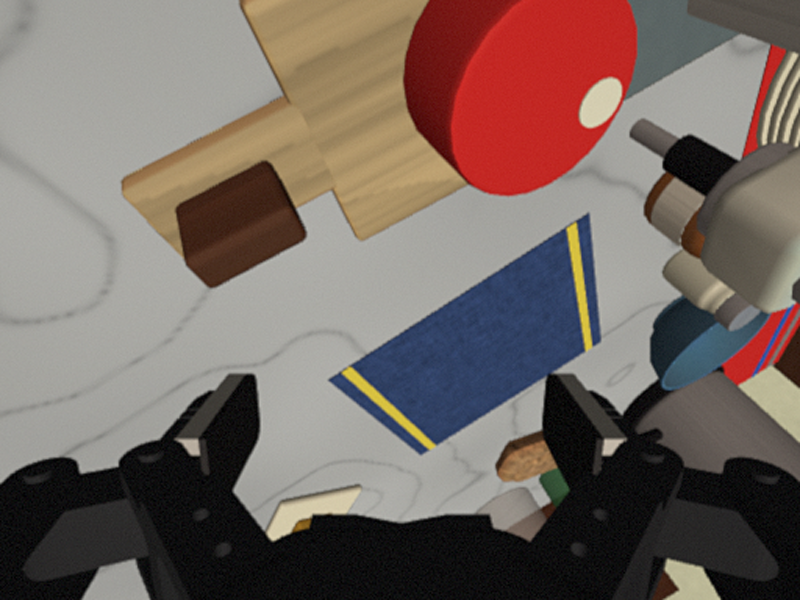

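The view shows the dot at (601,103) and the foot tip at about (636,131) in the 800-px picture; projecting both.

Run:
```python
from m import *
p=read_camera("wrist"); p["Tw"]=np.load("Tw6.npy"); s=.64
im=cv2.imread("pics/w6.png")[:,:,::-1].astype(int)
m=(im.min(2)>170); m[:, :365]=0; m[:,402:]=0; m[:48]=0; m[84:]=0
v,u=np.nonzero(m); print(len(u),u.mean()/s,v.mean()/s)
print("dot",toplane(p,[u.mean(),v.mean()],.059),"foot",toplane(p,[[636*s,131*s],[639*s,133*s]],.080))
```

```text
518 599.8914092664093 102.03607625482624
dot [[ 0.5833 -0.0146]] foot [[ 0.5828 -0.0174]
 [ 0.5842 -0.0193]]
```

Run:
```python
import cv2
cv2.imwrite("pics/c7.png",cv2.resize(cv2.imread("pics/w6.png")[40:130,360:480],None,fx=6,fy=6,interpolation=0))
```

```text
(no output)
```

View pics/c7.png

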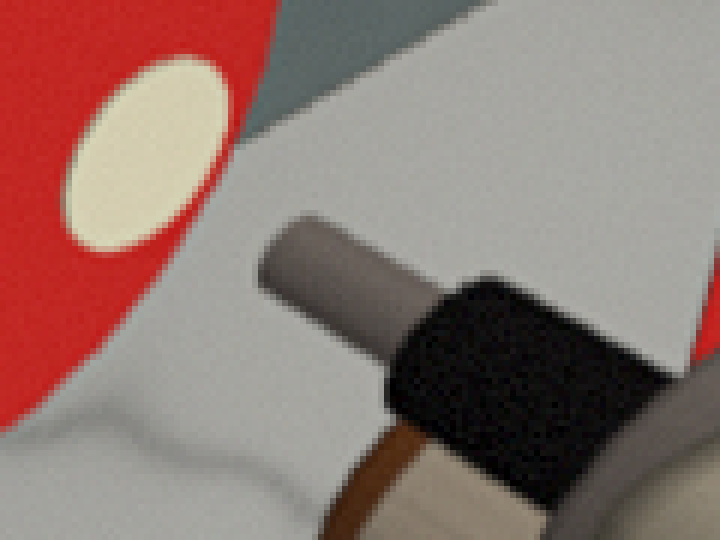

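Run:
```python
from m import *
p=read_camera("wrist"); p["Tw"]=np.load("Tw6.npy")
d=toplane(p,[384.2,65.2],.059)[0]; f=toplane(p,[407.6,81.5],.080)[0]; e=f-d; print(d,f,e)
t=readout.current_tool_pos(); B=np.radians(-6.5); Q=qyaw(np.pi/2+B); G=np.array([.4343,.0129])
env.move_pose([*G,.12],Q)
print(env.servo_line([*G,.022],max_speed=.1,guard=8)); claw.close(f_grip=40)
t=np.array(readout.current_tool_pos()); print(t,readout.current_width())
env.servo_line([t[0]+e[0],t[1]+e[1],t[2]],max_speed=.02); print(readout.current_tool_pos())
claw.ungrasp(); t=readout.current_tool_pos(); env.servo_line([t[0],t[1],.12],max_speed=.15)
v=np.load("v.npz"); env.move_pose(v["P"],v["q"]); p=shot(save="w8"); np.save("Tw8.npy",p["Tw"])
im=p["img"].astype(int); m=(im.min(2)>170)
m[:, :365]=0; m[:,402:]=0; m[:48]=0; m[90:]=0
n,l,s,c=cv2.connectedComponentsWithStats(m.astype(np.uint8)); 
for i in range(1,n):
    if s[i,4]>30: print(s[i],c[i],toplane(p,c[i],.059))
print(landmark_of(p,"dot")[:1],readout.current_time_s())
cv2.imwrite("pics/c8.png",cv2.resize(p["img"][20:150,340:500,::-1],None,fx=4,fy=4,interpolation=2))
```

```text
[ 0.5835 -0.0147] [ 0.5831 -0.0159] [-0.0004 -0.0012]
False
[0.4346 0.0129 0.0223] 0.01765686742884448
[0.4342 0.012  0.0222]
[372  53  25  29 507] [383.9921  67.1144] [[ 0.5831 -0.0158]]
[{'xyz': [0.5835, -0.0139, 0.0601], 'p': 0.75}] 33.175
```

View pics/c8.png

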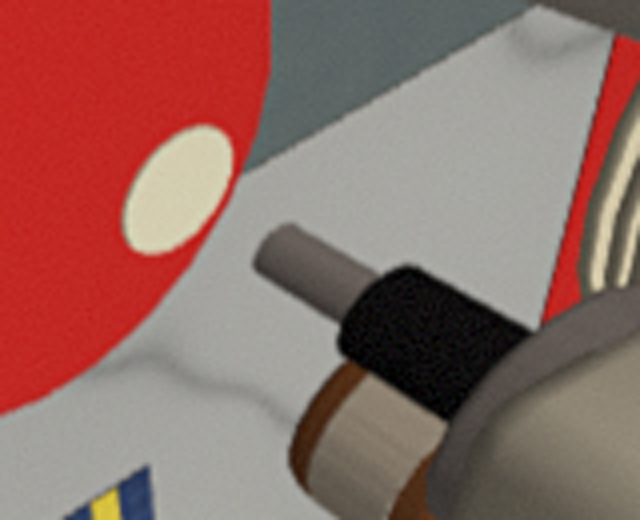

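Dot (0.5831, -0.0158) and foot (0.5831, -0.0159) now coincide. Press the knob.

Run:
```python
from m import *
Q=qyaw(np.pi/2+np.radians(-6.5)); K=np.array([.583,-.0157])
env.move_pose([.46,-.014,.30],Q); claw.close(f_grip=20)
env.servo_line([*K,.25],max_speed=.15)
env.servo_line([*K,.228],max_speed=.06)
f0=readout.current_wrist_force()[2]
h=env.servo_line([*K,.1995],max_speed=.025,guard=9)
z1=readout.current_tool_pos(); f1=readout.current_wrist_force()
env.wait(.3); z2=readout.current_tool_pos(); f2=readout.current_wrist_force(); env.wait(.3)
print(h,f0,z1,f1,z2,f2,readout.current_time_s())
```

```text
True -0.576799032996173 [ 0.5834 -0.0158  0.2044] [-0.2393  0.189   5.0394] [ 0.5835 -0.0158  0.2045] [-1.4404  0.7793  4.9619] 39.075
```

Run:
```python
from m import *
K=readout.current_tool_pos(); x,y=.583,-.0157
for i in range(8):
    zt=.2040-.0005*i
    env.servo_line([x,y,zt],max_speed=.02); env.wait(.05)
    f=readout.current_wrist_force(); z=readout.current_tool_pos()[2]; print(round(zt,4),round(z,4),f)
    if f[2]>9: break
env.wait(.55); print(readout.current_tool_pos(),readout.current_wrist_force(),readout.current_time_s())
```

```text
0.204 0.2044 [0.4694 0.6062 5.3731]
0.2035 0.2041 [0.3939 0.2796 5.5879]
0.203 0.204 [-0.3408 -0.346   7.7064]
0.2025 0.2041 [-0.3683  0.0312  8.1574]
0.202 0.204 [-0.5908  0.3118  9.4493]
[ 0.5835 -0.0158  0.204 ] [-1.1631  0.0515  9.9855] 41.125
```

Contact at 0.021 stroke (force rises from 5.6 to 10 N with z stuck at 0.204), held about 1 s. Release and slide to the mat.

Run:
```python
from m import *
t=readout.current_tool_pos()
env.servo_line([.583,-.0157,.228],max_speed=.05); env.servo_line([.583,-.0157,.26],max_speed=.12)
Q=qyaw(np.pi/2+np.radians(-6.5)); G=np.array([.4342,.012])
env.servo_line([*G,.24],max_speed=.25); claw.ungrasp()
s=shot("side"); print([(n,[np.round(x["xyz"],4) for x in landmark_of(s,n)[:1]]) for n in ("knob","foot","dot")])
env.servo_line([*G,.1],max_speed=.2)
print(env.servo_line([*G,.022],max_speed=.1,guard=8)); claw.close(f_grip=40)
t=np.array(readout.current_tool_pos()); print(t,readout.current_width(),readout.current_time_s())
print(env.servo_line([t[0]-.0384,t[1]-.257,t[2]],max_speed=.08,guard=25),readout.current_tool_pos(),readout.current_wrist_force(),readout.current_time_s())
for n in ("scene","side"):
    q=shot(n,save=n+"9"); print({t:[(np.round(x["xyz"],4),round(x["p"],2)) for x in landmark_of(q,t)[:1]] for t in ("dot","board","mat","grip")})
print(readout.current_time_s())
```

```text
[('knob', [array([0.4335, 0.0106, 0.0337])]), ('foot', [array([ 0.5821, -0.0154,  0.0793])]), ('dot', [array([ 0.5788, -0.0183,  0.0552])])]
False
[0.4345 0.012  0.0223] 0.017124172244130056 46.3583
False [ 0.3952 -0.2451  0.0223] [1.2769 4.3445 6.152 ] 49.7583
{'dot': [(array([ 0.5414, -0.274 ,  0.0598]), 0.84)], 'board': [(array([ 0.5068, -0.2591, -0.0019]), 0.72)], 'mat': [(array([ 0.7213,  0.3511, -0.0017]), 0.49)], 'grip': [(array([ 0.5073, -0.4856, -0.0006]), 0.69)]}
{'dot': [(array([ 0.5421, -0.2761,  0.0547]), 0.56)], 'board': [(array([ 0.5029, -0.2545,  0.0034]), 0.67)], 'mat': [(array([ 0.5041, -0.2598,  0.0027]), 0.78)], 'grip': [(array([ 0.3946, -0.2406,  0.0326]), 0.61)]}
50.2583
```

Release, retreat, and take one last look.

Run:
```python
from m import *
claw.ungrasp(); t=readout.current_tool_pos()
env.servo_line([t[0],t[1],.22],max_speed=.15)
q=shot("scene",save="s10"); print({t:[(np.round(x["xyz"],4),round(x["p"],2)) for x in landmark_of(q,t)[:1]] for t in ("dot","board","mat","selector_top","knob")})
a=q["img"][150:300,80:380,::-1]; cv2.imwrite("pics/c10.png",cv2.resize(a,None,fx=2.6,fy=2.6,interpolation=2)); print(readout.current_time_s())
```

```text
{'dot': [(array([ 0.5411, -0.2747,  0.0594]), 0.93)], 'board': [(array([ 0.507 , -0.263 , -0.0022]), 0.64)], 'mat': [], 'selector_top': [(array([ 0.5073, -0.4872, -0.0008]), 0.6)], 'knob': [(array([ 0.5796, -0.0145,  0.2304]), 0.64)]}
52.6917
```

View pics/c10.png

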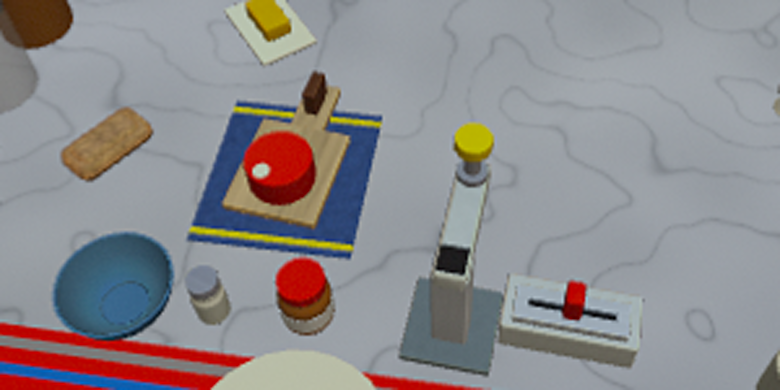

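The board sits on the middle of the mat (cheese at (278,167)), the knob is up, and the selector is set.

```bash
python3 -c "
from m import *
print(order.sign_off())"
```

```text
the job is handed in; nothing more can be done
None
```

The job is done and handed in at about 53 s, with no result reported back: the selector is about 0.5 mm off the marker, the foot rested on the white dot for about a second before springing back up, and the board is on the middle of the mat.

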